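Finish the lath stack and probe the marked lath

TASK

Finish the drying stack by laying the two loose laths flat across its upper layer as a third layer, each directly above one of the two bottom battens and parallel to it, marked face up. Then take the spring probe from its stand and hold it upright with its pin on the marked lath inside the pencilled ring, pressed lightly so that the pin is about half way in and never fully home. Finish while holding it there, the stack undisturbed and the other things on the table left where they are.

Things in the scene. Friction and masses are not known exactly. Their poses are not given: they have to be found in the camera images.
- marked_lath: Loose wooden lath 130 x 26 x 14 mm (40 g) lying on the table, with a pencilled ring (18 mm across) and cross on its upper face. Origin: centre of its underside; x along its length, z up through the marked face (top at z = +14 mm).
- plain_lath: Loose wooden lath of the same size, without a mark. Origin and axes as for marked_lath.
- mark (a point): Centre of the pencilled ring, on the upper face of the marked lath, 20 mm along its +x from its middle.
- stack_board: Plywood board 104 x 104 x 8 mm fixed on the table. Origin: centre of its underside. On it two battens (130 x 26 x 14 mm) screwed down along its x at y = +38 and -38 mm, tops 22 mm over the table; across them lower_lath_a and lower_lath_b, loose, along its y at x = -38 and +38 mm, tops 36 mm over the table.
- seat_left (a point): On the level of the second layer's top (36 mm over the table), over the middle of the bottom batten at the board's y = +38 mm: where the middle of the underside of one top lath belongs. Axes as the board's.
- seat_right (a point): The same over the batten at the board's y = -38 mm.
- lower_lath_a: Lath 130 x 26 x 14 mm (40 g) in the second layer of the stack, only laid there. Origin: centre of its underside, x along its length.
- lower_lath_b: The other lath of the second layer, likewise.
- probe: Spring probe (100 g) upright in its stand: square grey grip 26 x 26 x 62 mm, below it a steel neck 16 mm round, 30 mm long, and a sprung brass pin standing 18 mm out of it. Origin: centre of the grip's underside (shoulder), which rests on the stand; z up along the probe, x and y square to the grip's flats. Free pin tip 48 mm below the origin, so lift it 48 mm to come clear; grip top 62 mm above.
- probe_stand: Fixed aluminium block 52 x 52 x 50 mm with an upright through hole 20 mm wide in which the probe's neck hangs loosely. Origin: centre of its underside, on the table.
- pin_tip (a point): The rounded tip (6 mm thick) of the probe's brass pin; moves with the pin.
- pin (a joint): How far the pin is pushed into the neck: 0 = free, fully out; 0.012 m = fully in. Its spring gives 0.5 N for each mm (3 N at half travel, 6 N fully in).
- red_pencil: Bystander: red carpenter's pencil, 162 x 8 mm, lying on the table. Not to be disturbed.
- cork_block: Bystander: brown cork sanding block, 36 x 62 x 26 mm. Not to be disturbed.
- scraper: Bystander: scraper with wooden handle, 127 mm long, lying. Not to be disturbed.
Mind the look-alikes: they are no part of the job. What is shaped like the probe but purple is not meant.

How it is judged (in metres and radians):
On the way, in this order (a step that is already met when the one before it is completed fails the run):
1. both loose laths lie across the stack as its third layer, let go ((((x of marked_lath in the frame of seat_left between -0.015 and 0.015 m and y of marked_lath in the frame of seat_left between -0.01 and 0.01 m and z of marked_lath in the frame of seat_left between -0.004 and 0.004 m) and (x of plain_lath in the frame of seat_right between -0.015 and 0.015 m and y of plain_lath in the frame of seat_right between -0.01 and 0.01 m and z of plain_lath in the frame of seat_right between -0.004 and 0.004 m)) or ((x of marked_lath in the frame of seat_right between -0.015 and 0.015 m and y of marked_lath in the frame of seat_right between -0.01 and 0.01 m and z of marked_lath in the frame of seat_right between -0.004 and 0.004 m) and (x of plain_lath in the frame of seat_left between -0.015 and 0.015 m and y of plain_lath in the frame of seat_left between -0.01 and 0.01 m and z of plain_lath in the frame of seat_left between -0.004 and 0.004 m))) and angle between the x axis of each of marked_lath, plain_lath and the x axis of stack_board, either way round below 0.14 rad and angle between each of marked_lath, plain_lath, lower_lath_a, lower_lath_b's own z axis and vertical below 0.06 rad and contact force between each of marked_lath, plain_lath and the fingers below 0.2 N and linear speed of each of marked_lath, plain_lath below 0.02 m/s and distance of each of lower_lath_a, lower_lath_b from where it was at the start of the episode below 0.012 m and angle between the y axis of each of lower_lath_a, lower_lath_b and the x axis of stack_board, either way round below 0.12 rad), for 0.2 s.
2. the probe is lifted clear of its stand (height (world z) of pin_tip above 0.053 m and contact force between probe and probe_stand below 0.1 N and contact force between probe and the fingers above 1 N), for 0.1 s.
At the end, for the whole second after the job is handed in: Loose laths on the second layer, one over each batten (15 mm lengthwise, 10 mm sideways, 8 deg), let go, mark up; second layer moved under 12 mm. Fingers hold the probe upright (7 deg), still, off its stand, pin on the marked lath within 9 mm of the mark, pushed in 3 to 9 mm (all of step 1 and horizontal distance between pin_tip and mark below 0.009 m and angle between probe's own z axis and vertical below 0.12 rad and value of joint pin between 0.003 and 0.009 m and contact force between probe and marked_lath between 0.8 and 6 N and contact force between probe and the fingers above 1 N and contact force between probe and probe_stand below 0.1 N and contact force between probe and plain_lath below 0.1 N and linear speed of probe below 0.02 m/s); the arm keeps its last pose, push and grip.
It fails at once if the probe's pin is driven fully home (value of joint pin above 0.0115 m).
It fails at once if the red pencil is disturbed (distance of red_pencil from where it was at the start of the episode above 0.025 m).
It fails at once if the cork block is disturbed (distance of cork_block from where it was at the start of the episode above 0.025 m).
It fails at once if the scraper is disturbed (distance of scraper from where it was at the start of the episode above 0.025 m).
It also fails if it takes over 64 s, if anything falls off the work surface, if the arm or the gripper's body presses on something with over 40 N, if the wrist force passes 120 N, or if a joint passes its speed limit or range.

ROBOT

A 6-joint arm with a two-finger parallel gripper is mounted at the origin on a cart in front of the work surface, level with it; the furniture and walls round the work are solid. World frame = base frame: x ahead of the robot, y to its left, z up, the work surface at z = 0. Lengths are in m, angles in degrees, forces in N, time in s.
With the tool pointing down it reaches from about 0.4 to 0.825 m from the base axis. Payload 7 kg.
Tool frame: the origin (TCP) lies between the finger pads; the fingertips stand 19 mm ahead of it and the grasp point (between the pads) is the TCP; z points along the fingers, y is the line along which they close (so a half turn about z gives the same grasp; the last joint's range is limited). The gripper opens to 88 mm and grips with 3 to 60 N. Pads are 19 mm wide; open, the fingers measure 130 mm over their backs; the gripper's body (78 mm by 193 mm) begins 47 mm behind the grasp point.
Start: joints at [88.757, 20.546, 0.682, 0, -70.136, -16.507], TCP at [0.206, 0.643, 0.246] pointing down, gripper open.
Joint ranges: [-176.03, 176.03], [-82.01, 121.73], [-58.28, 71.71], [-173.87, 95.51], [-174.79, -0.11], [-173.66, 173.66]. Speed limits (degrees/s): [136.94, 136.94, 172.46, 180, 180, 180].

INTERFACE

Orientations are given as [roll, pitch, yaw] about the fixed x, y, z axes, in that order (R = Rz(yaw) Ry(pitch) Rx(roll)).
In Python, from plant import get_obs, snapshot, close_job, spot_in, spot_point gives the robot as it stands.
- The arm moves only by the tool play_rows, never from a script. Its argument "plan" is a list of rows, each a list of 6 numbers: the shift along the tool's x, y, z in cm, then the turn, a rotation vector about the tool's x, y, z in degrees. A call has 1 to 20 rows; each row shifts and turns the commanded pose from where the row before left it, along the tool's axes as they then stand; what a row does not reach is not made up. A row lasts 1/12 s, in which the tool goes at most 41.7 mm and 7.16 degrees, less where a joint would pass 70% of its speed; a pose out of reach is approached as far as the arm can. A call is refused whole if a number of a shift passes 4.17 or a number of a turn 7.16, either way. A call with a gripper value outside its range is refused whole. "grip" is the finger opening in cm, from 0 to 8.76, set as the call begins (left out, the last holds). The fingers move at their own pace and stop on an object; the grip force is fixed at half the most. Time passes only in rows, so rows that do not move let the fingers close. It gives the time, the measured TCP pose, the force, the opening and the grip force at its end, in the units of the state.
- get_obs(): the state, without advancing time (a new reading comes with each control period).
- snapshot(name): name is "scene" or "top" or "wrist"; returns a dict with "frame" (420x560x3 uint8, red, green, blue), "fx", "fy", "cx", "cy" (pixels), "position" and "attitude" of the camera in the world. Camera axes: x right, y down, z forward; pixel columns grow to the right and rows downward; lengths in m; the calibration is good to about 2 mm. A picture is of the moment at which its call begins. There is no depth.
- close_job(): hands the job in; it is judged then, once.
Trained networks look in the newest picture that a camera, given by its name, has taken for a name from the list of things; names that differ only in an ending like _2 or _b are one class to them, and where a whole thing is asked for, a point or a joint stands for the part that bears it (a point fixed in the world has none). Each returns a list of dicts, best first, with "score" (0 to 1); they miss things now and then, are a little off and sometimes report something else, mostly with a low value. They report only what shows in the picture. A call takes as long as a camera call. They do not tell look-alikes from the thing itself.
- spot_in(camera, thing): "position" ([x, y, z] in m, in world coordinates, good to about 4 mm: the middle of the surface that is visible of it).
- spot_point(camera, thing): "position" ([x, y, z] in m, in world coordinates, good to about 4 mm: a listed point, or the origin of a listed thing).
The state is a dict: "clock": time; "joint_pos": joint angles; "qvel": joint speeds; "tau": joint torques, N m; "tool_pos": TCP position; "orientation": TCP orientation; "force": force on the tool from outside, world axes, zero at the start; "moment": the same for the moment, N m; "opening": finger opening in m; "gripper_force": force on a finger pad.
Only numpy, scipy, OpenCV 4.12 (cv2) and the standard library are available. Lean on these libraries where they do the work, as an engineer would, in place of code of your own. Each camera call takes 0.05 s, during which the arm holds its last target. There are 200 camera calls.

## Working session

There is one attempt and no reset: what is moved stays moved. The work goes in short steps, Python scripts to look and compute and a tool call to move; the robot and the scene stay as the last step left them, time stands still between calls to the robot, and variables do not carry over. Pictures are saved under pics/ and viewed, at most 13 in all, crops included, and the job is handed in when it is done.

Besides the shell and the picture viewer there is one more tool, called after "Emit:" in YAML: its name, and indented under it one key for each argument. play_rows: Moves the arm, as the interface text tells. Its arguments: {"type":"object","properties":{"plan":{"type":"array","items":{"type":"array","items":{"type":"number"}}},"grip":{"type":"number"}},"required":["plan"]}

```bash
mkdir -p pics; ls
cat > h.py <<'E'
import numpy as np, cv2
from plant import *
def snap(c,save=None):
    s=snapshot(c)
    if save: cv2.imwrite('pics/'+save,cv2.cvtColor(np.asarray(s['frame'],dtype=np.uint8),cv2.COLOR_RGB2BGR))
    return s
def rot(s):
    from scipy.spatial.transform import Rotation as R
    a=np.array(s['attitude'],float)
    if a.shape==(3,3): return a
    return R.from_euler('xyz',a,degrees=True).as_matrix() if a.size==3 else R.from_quat(a).as_matrix()
def proj(s,p):
    c=rot(s).T@(np.array(p)-np.array(s['position']))
    return np.round([s['fx']*c[0]/c[2]+s['cx'],s['fy']*c[1]/c[2]+s['cy']],1)
def unproj(s,u,v,z):
    d=rot(s)@np.array([(u-s['cx'])/s['fx'],(v-s['cy'])/s['fy'],1.])
    o=np.array(s['position']); return o+d*(z-o[2])/d[2]
E
python3 - <<'E'
from h import *
a=snap('top','top.png');b=snap('scene','scene.png')
print(a['position'],a['attitude'],b['position'],b['attitude'],a['fx'])
A=cv2.imread('pics/top.png');B=cv2.imread('pics/scene.png')
for n in ['marked_lath','plain_lath','mark','stack_board','seat_left','seat_right','lower_lath_a','probe','probe_stand','pin_tip','red_pencil','cork_block','scraper']:
    for c,s in (('top',a),('scene',b)):
        try:
            for d in spot_point(c,n)[:4]: print(n,c,round(d['score'],2),np.round(d['position'],3),proj(s,d['position']))
        except Exception as e: print(n,c,e)
print(get_obs())
E
```

```text
pics
[ 0.43605048 -0.0723698   0.90744408] [-175.1133542    -0.71806243  -91.44069618] [0.18606388 0.51075249 0.62444338] [-130.18945119    0.91371617 -152.39436385] 380.07273075216847
marked_lath top 0.57 [ 0.404 -0.175 -0.004] [321.4 252.7]
marked_lath top 0.27 [ 0.564 -0.096  0.035] [287. 185.]
marked_lath scene 0.79 [ 0.4   -0.177  0.   ] [349.5 215.5]
plain_lath top 0.61 [0.481 0.124 0.002] [194.6 223.4]
plain_lath scene 0.95 [0.486 0.127 0.002] [222.7 316.5]
mark top 0.85 [ 0.416 -0.161  0.015] [315.9 248. ]
mark top 0.55 [0.605 0.097 0.   ] [205.9 171.7]
mark scene 0.59 [ 0.414 -0.16   0.014] [339.  213.2]
mark scene 0.38 [ 0.602 -0.066  0.024] [223.9 209.1]
stack_board top 0.59 [ 0.566 -0.061  0.   ] [271.8 186.3]
stack_board scene 0.95 [ 0.563 -0.063 -0.   ] [242.  226.4]
seat_left top 0.64 [ 0.566 -0.024  0.034] [255.5 184.7]
seat_left scene 0.95 [ 0.568 -0.022  0.038] [226.3 223.3]
seat_right top 0.85 [ 0.562 -0.097  0.036] [287.3 185.3]
seat_right scene 0.8 [ 0.561 -0.1    0.036] [252.3 199.6]
seat_right scene 0.25 [ 0.556 -0.233  0.05 ] [287.2 156.6]
lower_lath_a top 0.9
[... 1077 characters left out ...]
 -0.067  0.023] [223.7 208.9]
{'clock': 1.4, 'joint_pos': array([ 8.87569856e+01,  2.05458806e+01,  6.81616127e-01,  1.42697789e-04,
       -7.01366072e+01, -1.65079290e+01]), 'qvel': array([ 0.00532915,  0.01271688, -0.00877445,  0.05550362, -0.04618646,
        0.02402607]), 'tau': array([ 2.01139919e-03, -5.82368875e+01,  2.93280923e+01,  7.00233579e+00,
        1.23689973e-02, -8.90633572e-06]), 'tool_pos': array([0.20579425, 0.64283352, 0.2455645 ]), 'orientation': array([ 1.79999202e+02, -3.76353742e-04, -1.77508949e+01]), 'force': array([ 0.87828248,  0.6789463 , -0.90349963]), 'moment': array([0.02984992, 0.0240549 , 0.05793655]), 'gripper_force': 0.0, 'opening': 0.08779202789384007}
```

View pics/top.png

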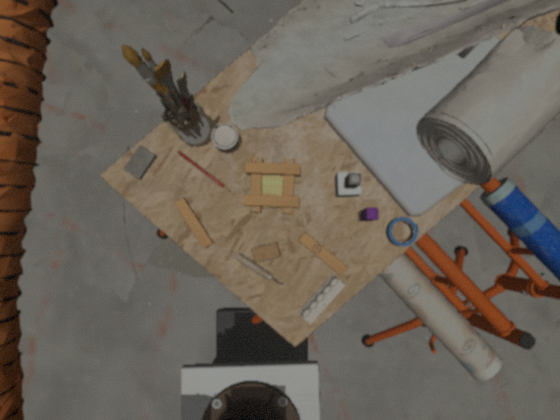

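View pics/scene.png

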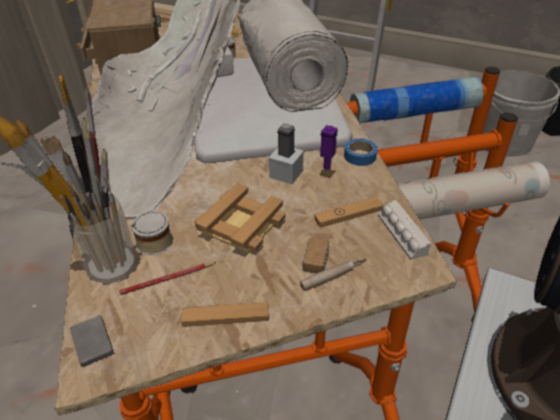

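Top view: the stack is at (271,186), plain lath at (195,222), marked lath at (323,254), grey probe in its stand at (350,182), pencil at (202,170), cork at (266,252) and scraper at (259,268).

What could be mistaken, by top pixel:
- **Probe:** grey at (350,182), or purple at (370,214). I choose grey, since it stands in the aluminium stand.
- **Loose laths:** (195,222) unmarked and (323,254) with a ring. The stack laths at (271,168) and (271,199) are not loose.

I'll check this choice in one crop.

Run:
```python
import cv2
B=cv2.imread('pics/scene.png')[100:330,160:430]
cv2.imwrite('pics/crop1.png',cv2.resize(B,None,fx=2.6,fy=2.6,interpolation=cv2.INTER_CUBIC))
```

```text
(no output)
```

View pics/crop1.png

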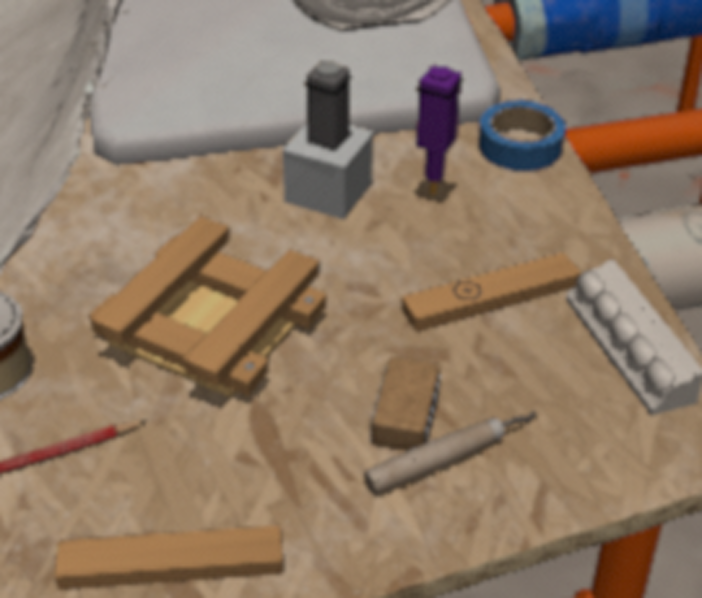

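Emit:
play_rows:
  plan:
    - [2.8,2.7,0,0,0,0]
    - [2.8,2.7,0,0,0,0]
    - [2.8,2.7,0,0,0,0]
    - [2.8,2.7,0,0,0,0]
    - [2.8,2.7,0,0,0,0]
    - [2.8,2.7,0,0,0,0]
    - [2.8,2.7,0,0,0,0]
    - [2.8,2.7,0,0,0,0]
    - [2.8,2.7,0,0,0,0]
    - [2.8,2.7,0,0,0,0]
    - [2.8,2.7,0,0,0,0]
    - [2.8,2.7,0,0,0,0]
    - [2.8,2.7,0,0,0,0]
    - [2.8,2.7,0,0,0,0]
    - [2.8,2.7,0,0,0,0]
    - [0,0,0.5,0,0,-6.6]
    - [0,0,0.5,0,0,-6.6]
    - [0,0,0.5,0,0,-6.6]
    - [0,0,0.5,0,0,-6.6]
    - [0,0,0.5,0,0,-6.6]

```text
clock: 3.07
tool_pos: [0.4824, 0.1288, 0.2205]
orientation: [-180.0, -0.0, 15.5]
force: [0.1, 0.2, -0.3]
opening: 0.0874
gripper_force: 0.0
```

Emit:
play_rows:
  plan:
    - [0,0,0.5,0,0,-6.6]
    - [0,0,0.5,0,0,-6.6]
    - [0,0,0.5,0,0,-6.6]
    - [0,0,0,0,0,0]

```text
clock: 3.4
tool_pos: [0.4818, 0.1288, 0.2048]
orientation: [-180.0, 0.1, 35.3]
force: [-0.7, 0.0, -0.0]
opening: 0.0874
gripper_force: 0.0
```

Run:
```python
from h import *
o=get_obs();print(o['clock'],o['tool_pos'],o['orientation'],o['joint_pos'])
s=snap('wrist','w1.png');print(s['position'],s['attitude'],s['fx'])
for f in (spot_in,spot_point):
    for d in f('wrist','plain_lath'):print(d['score'],np.round(d['position'],4),proj(s,d['position']))
```

```text
3.4 [0.48182176 0.12883179 0.20476357] [-1.79985038e+02  7.42897643e-02  3.53412721e+01] [ 3.75725032e+01  5.76500394e+00 -2.44769409e+01 -2.06384968e-02
 -5.98317077e+01  8.77791424e+01]
[0.53959957 0.17023469 0.34356044] [ 1.64682801e+02  4.37038123e-02 -5.46089902e+01] 297.6984731168775
0.84 [0.4855 0.1288 0.0166] [278.5 191.7]
0.58 [ 0.5768 -0.0313  0.0237] [443.3 209.1]
0.67 [0.4845 0.1279 0.0015] [278.5 190.1]
```

View pics/w1.png

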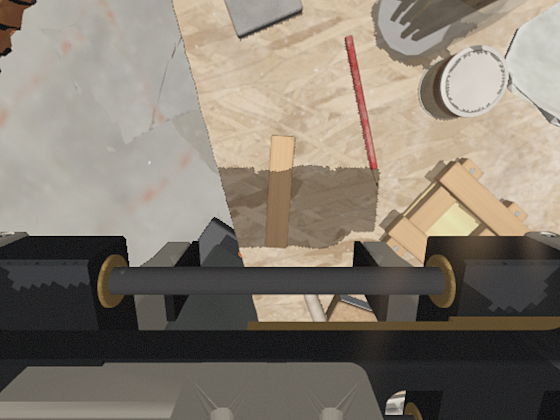

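The crop shows the ring only on the right-hand loose lath (crop (467,290)), and the grey probe in the aluminium block. The wrist picture shows the plain lath with its axis running from (283,136) to (276,246).

```bash
cat >> h.py <<'E'
def axis(s,p,q,z):
    a,b=unproj(s,*p,z),unproj(s,*q,z);d=b-a
    print(np.round(a,4),np.round(b,4),'mid',np.round((a+b)/2,4),'len',round(np.hypot(*d[:2]),4),'yaw',np.degrees(np.arctan2(d[1],d[0])).round(1))
def togo(x,y,z=None,yaw=None):
    o=get_obs();t=np.radians(o['orientation'][2]);p=o['tool_pos'];dx,dy=x-p[0],y-p[1]
    c,n=np.cos(t),np.sin(t)
    print('clock',round(o['clock'],2),'yaw',round(o['orientation'][2],1),'shift cm',np.round(100*np.array([c*dx+n*dy,n*dx-c*dy,p[2]-(z if z is not None else p[2])]),2),'turn z',None if yaw is None else round(-(yaw-o['orientation'][2]),1))
E
python3 - <<'E'
from h import *
s=snap('wrist')
axis(s,(283,136),(276.3,246),.014)
axis(s,(270.5,136),(264.5,246),.014)
axis(s,(296,136),(288,246),.014)
f=s['frame'].astype(int)
# lath far-end rows & edges by colour: print R-B along rows
for v in (150,160,180,200,220,235): 
    r=f[v,255:305]; d=r[:,0]-r[:,2]; print(v,d.tolist()[::2])
E
```

```text
[0.5387 0.1598 0.014 ] [0.4303 0.093  0.014 ] mid [0.4845 0.1264 0.014 ] len 0.1273 yaw -148.4
[0.531  0.1709 0.014 ] [0.4223 0.1045 0.014 ] mid [0.4767 0.1377 0.014 ] len 0.1274 yaw -148.6
[0.5467 0.1483 0.014 ] [0.4383 0.0816 0.014 ] mid [0.4925 0.1149 0.014 ] len 0.1273 yaw -148.4
150 [46, 46, 47, 46, 46, 44, 44, 53, 74, 74, 74, 74, 75, 74, 76, 73, 72, 73, 73, 54, 53, 52, 53, 50, 45]
160 [45, 46, 49, 48, 48, 47, 47, 59, 74, 75, 73, 74, 73, 73, 74, 74, 74, 72, 73, 41, 43, 42, 42, 39, 40]
180 [33, 34, 37, 34, 37, 35, 33, 56, 54, 58, 58, 55, 57, 56, 57, 55, 55, 58, 45, 37, 40, 38, 36, 34, 33]
200 [36, 39, 37, 39, 36, 38, 44, 55, 56, 55, 58, 55, 57, 57, 56, 56, 58, 49, 35, 36, 34, 33, 35, 37, 40]
220 [33, 33, 32, 34, 35, 32, 55, 53, 53, 56, 55, 55, 54, 57, 57, 54, 57, 33, 35, 35, 34, 34, 35, 37, 37]
235 [35, 33, 31, 32, 34, 31, 56, 55, 54, 54, 54, 55, 57, 56, 55, 56, 47, 34, 34, 37, 35, 35, 37, 34, 35]
```

Emit:
play_rows:
  plan:
    - [0.1,0.3,2,0,0,3.8]
    - [0,0,3,0,0,0]
    - [0,0,3,0,0,0]
    - [0,0,3,0,0,0]
    - [0,0,3,0,0,0]
    - [0,0,2,0,0,0]
    - [0,0,1.3,0,0,0]
    - [0,0,1.0,0,0,0]
    - [0,0,0,0,0,0]

```text
clock: 4.35
tool_pos: [0.4841, 0.1266, 0.0208]
orientation: [180.0, 0.2, 31.1]
force: [-0.5, -0.4, 0.9]
opening: 0.0878
gripper_force: 0.0
```

Emit:
play_rows:
  grip: 2
  plan:
    - [0,0,0,0,0,0]
    - [0,0,0,0,0,0]
    - [0,0,0,0,0,0]
    - [0,0,0,0,0,0]
    - [0,0,0,0,0,0]
    - [0,0,0,0,0,0]

```text
clock: 4.85
tool_pos: [0.4851, 0.1274, 0.0231]
orientation: [-180.0, -0.1, 31.2]
force: [-0.0, 0.0, 0.1]
opening: 0.0531
gripper_force: 0.0
```

Emit:
play_rows:
  plan:
    - [0,0,0,0,0,0]
    - [0,0,0,0,0,0]
    - [0,0,0,0,0,0]
    - [0,0,0,0,0,0]
    - [0,0,0,0,0,0]
    - [0,0,0,0,0,0]

```text
clock: 5.35
tool_pos: [0.4849, 0.1272, 0.0226]
orientation: [180.0, 0.0, 31.2]
force: [-0.0, -0.1, 0.2]
opening: 0.0256
gripper_force: 30.0
```

Emit:
play_rows:
  plan:
    - [0,0,-1,0,0,0]
    - [0,0,-2,0,0,0]
    - [0,0,-3,0,0,0]
    - [0,0,-4,0,0,0]
    - [0,0,-4,0,0,0]
    - [0,0,0,0,0,0]

```text
clock: 5.85
tool_pos: [0.4886, 0.129, 0.1702]
orientation: [179.9, -0.7, 31.3]
force: [1.3, 0.6, 0.3]
opening: 0.0259
gripper_force: 30.0
```

Run:
```python
from h import *
togo(0.50,0.00,0.16,-4)
```

```text
clock 5.85 yaw 31.3 shift cm [-5.73 11.61  1.02] turn z 35.3
```

Emit:
play_rows:
  plan:
    - [-1.43,2.9,0,0,0,0]
    - [-1.43,2.9,0,0,0,0]
    - [-1.43,2.9,0,0,0,0]
    - [-1.43,2.9,0,0,0,0]
    - [0,0,0,0,0,7.06]
    - [0,0,0,0,0,7.06]
    - [0,0,0,0,0,7.06]
    - [0,0,0,0,0,7.06]
    - [0,0,0,0,0,7.06]
    - [0,0,0,0,0,0]
    - [0,0,0,0,0,0]

```text
clock: 6.77
tool_pos: [0.496, -0.0017, 0.1624]
orientation: [180.0, 0.0, -3.8]
force: [0.0, 0.9, -0.5]
opening: 0.0256
gripper_force: 30.0
```

Run:
```python
from h import *
s=snap('wrist','w2.png')
for c in ('wrist','top'):
  if c=='top': s=snap('top')
  for n in ('stack_board','seat_left','seat_right','lower_lath_a','plain_lath'):
    for d in spot_point(c,n)[:3]: print(c,n,round(d['score'],2),np.round(d['position'],4),proj(s,d['position']))
togo(.566,-.023,.1,-4)
```

```text
wrist stack_board 0.89 [ 0.5696 -0.0635  0.0021] [335.5 121.4]
wrist seat_left 0.58 [ 0.5713 -0.0239  0.0369] [296.8 121.5]
wrist seat_right 0.86 [ 0.5643 -0.0995  0.0372] [385.9 124. ]
wrist seat_right 0.5 [0.4922 0.0014 0.1415] [272.1 261.3]
wrist lower_lath_a 0.77 [ 0.6083 -0.0622  0.0228] [338.1  74.2]
wrist lower_lath_a 0.71 [ 0.5318 -0.058   0.0222] [334.3 163.5]
wrist plain_lath 0.79 [ 0.4938 -0.0027  0.1415] [278.9 258.4]
wrist plain_lath 0.6 [ 0.5579 -0.2332 -0.0018] [509. 122.]
top stack_board 0.7 [ 0.5618 -0.062  -0.0021] [272.4 188.2]
top seat_left 0.88 [ 0.5669 -0.0268  0.0345] [256.9 184.2]
top seat_right 0.84 [ 0.5642 -0.0961  0.0347] [286.8 184.7]
top lower_lath_a 0.97 [ 0.6053 -0.0613  0.0179] [271.5 168.9]
top lower_lath_a 0.75 [ 0.4149 -0.1592  0.0171] [315.4 248.6]
top lower_lath_a 0.55 [ 0.5327 -0.0595  0.0211] [271.4 199.2]
clock 7.37 yaw -4.0 shift cm [7.12 1.64 6.25] turn z -0.0
```

View pics/w2.png

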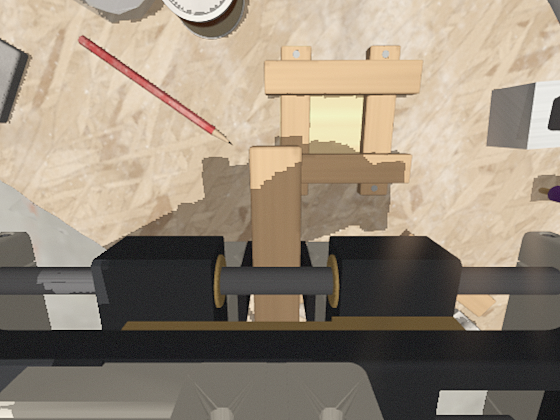

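The picture shows the stack with its upper laths at v≈77 and v≈168, and its batten ends at (296,50), (385,50) and (374,188). The held lath is straight in the grip.

Run:
```python
from h import *
s=snap('wrist')
axis(s,(374,192),(385,45),.022)
axis(s,(385,53),(296,53),.022)
axis(s,(421,77),(265,77.5),.036)
axis(s,(411,169),(300,168),.036)
axis(s,(384.5,45),(296.5,46),.022)
axis(s,(276.5,300),(276,148),.153)
axis(s,(420,60),(421,93),.036)
axis(s,(411,155),(409,183),.036)
togo(.566,-.023,.1,-4)
```

```text
[ 0.502  -0.0955  0.022 ] [ 0.6284 -0.1027  0.022 ] mid [ 0.5652 -0.0991  0.022 ] len 0.1267 yaw -3.2
[ 0.6223 -0.1028  0.022 ] [ 0.6275 -0.0273  0.022 ] mid [ 0.6249 -0.0651  0.022 ] len 0.0757 yaw 86.0
[ 0.5994 -0.128   0.036 ] [6.08e-01 2.00e-04 3.60e-02] mid [ 0.6037 -0.0639  0.036 ] len 0.1285 yaw 86.2
[ 0.5239 -0.1236  0.036 ] [ 0.5316 -0.025   0.036 ] mid [ 0.5277 -0.0743  0.036 ] len 0.0989 yaw 85.5
[ 0.6285 -0.1022  0.022 ] [ 0.6329 -0.028   0.022 ] mid [ 0.6307 -0.0651  0.022 ] len 0.0744 yaw 86.6
[4.738e-01 2.000e-04 1.530e-01] [ 0.5576 -0.0054  0.153 ] mid [ 0.5157 -0.0026  0.153 ] len 0.084 yaw -3.8
[ 0.6123 -0.1265  0.036 ] [ 0.587  -0.1287  0.036 ] mid [ 0.5997 -0.1276  0.036 ] len 0.0254 yaw -174.9
[ 0.5362 -0.1229  0.036 ] [ 0.5113 -0.1224  0.036 ] mid [ 0.5238 -0.1227  0.036 ] len 0.0249 yaw 178.7
clock 7.42 yaw -4.0 shift cm [7.12 1.64 6.26] turn z -0.0
```

Emit:
play_rows:
  plan:
    - [2.5,0.6,0,0,0,0]
    - [2.6,0.6,0,0,0,0]
    - [2.5,0.55,0,0,0,0]
    - [0,0,3,0,0,0]
    - [0,0,3,0,0,0]
    - [0,0,1.5,0,0,0]
    - [0,0,0.8,0,0,0]
    - [0,0,0,0,0,0]
    - [0,0,0,0,0,0]
    - [0,0,0,0,0,0]

```text
clock: 8.25
tool_pos: [0.5717, -0.0242, 0.0809]
orientation: [-180.0, -0.1, -4.0]
force: [0.2, -0.1, -1.3]
opening: 0.0254
gripper_force: 30.0
```

Run:
```python
from h import *
for i in range(3): get_obs()
togo(.571,-.024,.0593,-3.8);print(get_obs()['tool_pos'],get_obs()['force'])
```

```text
clock 8.25 yaw -4.0 shift cm [-0.07 -0.02  2.16] turn z -0.2
[ 0.57172807 -0.02422088  0.08094229] [ 0.16548349 -0.0983381  -1.31092978]
```

Emit:
play_rows:
  plan:
    - [0,0,1,0,0,0]
    - [0,0,0.5,0,0,0]
    - [0,0,0.3,0,0,0]
    - [0,0,0.2,0,0,0]
    - [0,0,0.1,0,0,0]
    - [0,0,0,0,0,0]

```text
clock: 8.75
tool_pos: [0.5707, -0.0245, 0.0587]
orientation: [180.0, 0.0, -4.0]
force: [0.2, 0.7, -0.5]
opening: 0.0258
gripper_force: 30.0
```

Emit:
play_rows:
  grip: 5
  plan:
    - [0,0,0.05,0,0,0]
    - [0,0,0,0,0,0]
    - [0,0,0,0,0,0]
    - [0,0,0,0,0,0]
    - [0,0,0,0,0,0]
    - [0,0,-0.5,0,0,0]
    - [0,0,-1,0,0,0]
    - [0,0,-3,0,0,0]
    - [0,0,-4,0,0,0]
    - [0,0,-4,0,0,0]
    - [0,0,0,0,0,0]

```text
clock: 9.67
tool_pos: [0.5751, -0.0242, 0.1927]
orientation: [-179.9, -0.8, -4.0]
force: [1.1, 0.0, 1.8]
opening: 0.0497
gripper_force: 0.0
```

Run:
```python
from h import *
s=snap('wrist','w3.png')
for n in ('plain_lath','seat_left','seat_right','lower_lath_a'):
    for d in spot_point('wrist',n)[:3]: print(n,round(d['score'],2),np.round(d['position'],4),proj(s,d['position']))
togo(.404,-.175,.2,50)
```

```text
plain_lath 0.63 [ 0.5676 -0.0216  0.0395] [274.8 210.7]
seat_right 0.73 [ 0.5635 -0.239   0.0497] [497.8 202.8]
seat_right 0.57 [ 0.5622 -0.0972  0.0406] [349.6 211.2]
seat_right 0.41 [ 0.5694 -0.0669  0.0009] [314.6 198. ]
lower_lath_a 0.79 [ 0.6068 -0.0598  0.0194] [308.7 167.3]
clock 9.92 yaw -4.1 shift cm [-15.49  16.18  -1.75] turn z -54.1
```

Emit:
play_rows:
  grip: 6
  plan:
    - [-2.58,2.7,0,0,0,0]
    - [-2.58,2.7,0,0,0,0]
    - [-2.58,2.7,0,0,0,0]
    - [-2.58,2.7,0,0,0,0]
    - [-2.58,2.7,0,0,0,0]
    - [-2.58,2.7,0,0,0,0]
    - [0,0,0,0,0,-6.76]
    - [0,0,0,0,0,-6.76]
    - [0,0,0,0,0,-6.76]
    - [0,0,0,0,0,-6.76]
    - [0,0,0,0,0,-6.76]
    - [0,0,0,0,0,-6.76]
    - [0,0,0,0,0,-6.76]
    - [0,0,0,0,0,-6.76]
    - [0,0,0,0,0,0]
    - [0,0,0,0,0,0]

```text
clock: 11.25
tool_pos: [0.4043, -0.1751, 0.1823]
orientation: [-179.9, 0.1, 49.8]
force: [0.2, 0.3, -0.6]
opening: 0.0602
gripper_force: 0.0
```

Run:
```python
from h import *
s=snap('wrist','w4.png')
for n in ('marked_lath','mark','probe'):
    for d in spot_point('wrist',n)[:3]: print(n,round(d['score'],2),np.round(d['position'],4),proj(s,d['position']))
o=get_obs();print(o['joint_pos'],o['tool_pos'],o['orientation'])
```

```text
marked_lath 0.59 [ 0.4015 -0.1777  0.0012] [276.2 199.1]
mark 0.63 [ 0.416  -0.1642  0.0147] [278.5 183.7]
probe 0.94 [ 0.4869 -0.2722  0.0478] [406.8 227.5]
probe 0.73 [ 0.563  -0.2355  0.05  ] [456.7 146.1]
[ 2.38154484e+00  1.18179297e+00 -3.26938322e+01 -3.19854933e-03
 -5.61573949e+01  1.37517057e+02] [ 0.40472495 -0.17511673  0.18281529] [-1.79973855e+02  2.03424010e-02  4.98968243e+01]
```

View pics/w4.png

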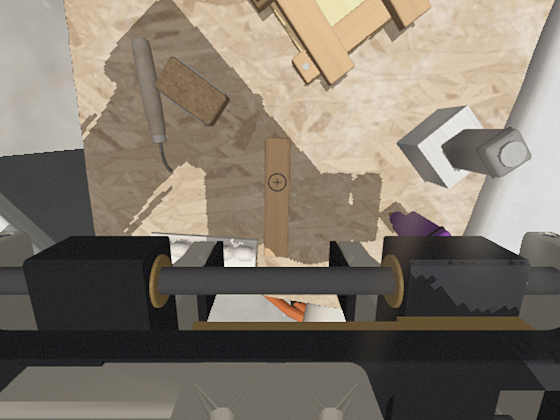

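The picture shows the marked lath upright in view from (277,138) to (276,256), ring at (277,183). The egg tray corner is at (257,240), with purple at (415,222).

Run:
```python
from h import *
s=snap('wrist')
axis(s,(276,256),(277.5,138),.014)
m=unproj(s,277,183,.014);print('mark',m)
for c in ((257,240),(160,235),(205,238)): print(unproj(s,*c,.03))
togo(.4015+.005,-.1765+.006,.0225,50)
```

```text
[ 0.3618 -0.2253  0.014 ] [ 0.4455 -0.1281  0.014 ] mid [ 0.4036 -0.1767  0.014 ] len 0.1283 yaw 49.3
mark [ 0.41571162 -0.16280644  0.014     ]
[ 0.36282422 -0.19328713  0.03      ]
[ 0.28923279 -0.12423581  0.03      ]
[ 0.32277282 -0.15674259  0.03      ]
clock 11.5 yaw 49.9 shift cm [ 0.47 -0.17 16.04] turn z -0.1
```

Emit:
play_rows:
  plan:
    - [0.5,0,2,0,0,0.6]
    - [0,0,3,0,0,0]
    - [0,0,3,0,0,0]
    - [0,0,3,0,0,0]
    - [0,0,2.5,0,0,0]
    - [0,0,1.5,0,0,0]
    - [0,0,0.6,0,0,0]
    - [0,0,0.4,0,0,0]
    - [0,0,0,0,0,0]

```text
clock: 12.25
tool_pos: [0.4082, -0.1713, 0.0229]
orientation: [-180.0, 0.0, 49.4]
force: [0.2, -0.4, -0.6]
opening: 0.0602
gripper_force: 0.0
```

Emit:
play_rows:
  grip: 2
  plan:
    - [0,0,0,0,0,0]
    - [0,0,0,0,0,0]
    - [0,0,0,0,0,0]
    - [0,0,0,0,0,0]
    - [0,0,0,0,0,0]
    - [0,0,0,0,0,0]
    - [0,0,0,0,0,0]
    - [0,0,0,0,0,0]
    - [0,0,0,0,0,0]

```text
clock: 13.0
tool_pos: [0.4083, -0.1713, 0.0234]
orientation: [180.0, -0.0, 49.4]
force: [-0.5, 1.6, 6.1]
opening: 0.026
gripper_force: 30.0
```

Emit:
play_rows:
  plan:
    - [0,0,-1,0,0,0]
    - [0,0,-2,0,0,0]
    - [0,0,-3,0,0,0]
    - [0,0,-4,0,0,0]
    - [0,0,-4,0,0,0]
    - [0,0,0,0,0,0]
    - [0,0,0,0,0,0]

```text
clock: 13.58
tool_pos: [0.4095, -0.1713, 0.1655]
orientation: [179.8, -0.2, 49.4]
force: [-1.0, 0.7, -0.3]
opening: 0.0254
gripper_force: 30.0
```

Run:
```python
from h import *
togo(.565+.008,-.0992-.0005,.16,-3.8)
```

```text
clock 13.58 yaw 49.4 shift cm [16.07  7.77  0.55] turn z 53.2
```

Emit:
play_rows:
  plan:
    - [3.21,1.55,0,0,0,0]
    - [3.21,1.55,0,0,0,0]
    - [3.21,1.55,0,0,0,0]
    - [3.21,1.55,0,0,0,0]
    - [3.21,1.55,0,0,0,0]
    - [0,0,0,0,0,6.65]
    - [0,0,0,0,0,6.65]
    - [0,0,0,0,0,6.65]
    - [0,0,0,0,0,6.65]
    - [0,0,0,0,0,6.65]
    - [0,0,0,0,0,6.65]
    - [0,0,0,0,0,6.65]
    - [0,0,0,0,0,6.65]
    - [0,0,0,0,0,0]
    - [0,0,0,0,0,0]

```text
clock: 14.83
tool_pos: [0.5707, -0.0998, 0.1617]
orientation: [180.0, 0.1, -3.6]
force: [0.2, -0.0, -0.1]
opening: 0.0255
gripper_force: 30.0
```

Run:
```python
from h import *
togo(.573,-.0997,.0593,-3.8)
s=snap('wrist','w5.png')
for n in ('plain_lath','marked_lath','mark','probe'):
    for d in spot_point('wrist',n)[:3]: print(n,round(d['score'],2),np.round(d['position'],4),proj(s,d['position']))
```

```text
clock 14.83 yaw -3.6 shift cm [ 0.23 -0.02 10.24] turn z 0.2
plain_lath 0.58 [ 0.5679 -0.0249  0.0345] [196.4 215.4]
marked_lath 0.61 [ 0.562  -0.099   0.1372] [276.4 265.8]
mark 0.92 [ 0.5808 -0.1002  0.1518] [276.5 245.8]
probe 0.66 [ 0.561  -0.2397  0.0514] [437.6 213.9]
probe 0.58 [ 0.4902 -0.2753  0.0495] [468.5 283.4]
```

View pics/w5.png

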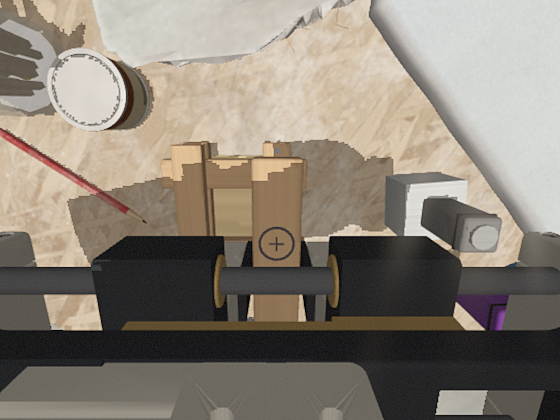

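The picture shows the plain lath seated on the left (190,200). The marked lath is held over the right batten with its ring at (276,244), and the probe is at (460,215), clear of the body.

Emit:
play_rows:
  plan:
    - [0.2,0,2,0,0,0.2]
    - [0,0,3,0,0,0]
    - [0,0,2.5,0,0,0]
    - [0,0,1,0,0,0]
    - [0,0,0.8,0,0,0]
    - [0,0,0.4,0,0,0]
    - [0,0,0.3,0,0,0]
    - [0,0,0.2,0,0,0]
    - [0,0,0,0,0,0]
    - [0,0,0,0,0,0]

```text
clock: 15.92
tool_pos: [0.5738, -0.0999, 0.0619]
orientation: [-180.0, -0.1, -4.0]
force: [0.4, -0.2, -0.4]
opening: 0.0257
gripper_force: 30.0
```

Emit:
play_rows:
  plan:
    - [0,0,0.1,0,0,0]
    - [0,0,0.1,0,0,0]
    - [0,0,0.05,0,0,0]
    - [0,0,0,0,0,0]
    - [0,0,0,0,0,0]

```text
clock: 16.33
tool_pos: [0.5737, -0.0999, 0.0595]
orientation: [-180.0, -0.1, -3.9]
force: [-2.5, -0.1, 6.3]
opening: 0.0252
gripper_force: 30.0
```

Emit:
play_rows:
  grip: 5
  plan:
    - [0,0,0,0,0,0]
    - [0,0,0,0,0,0]
    - [0,0,0,0,0,0]
    - [0,0,0,0,0,0]
    - [0,0,0,0,0,0]
    - [0,0,-0.5,0,0,0]
    - [0,0,-1,0,0,0]
    - [0,0,-3,0,0,0]
    - [0,0,-4,0,0,0]
    - [0,0,-4,0,0,0]
    - [0,0,-2,0,0,0]
    - [0,0,0,0,0,0]
    - [0,0,0,0,0,0]

```text
clock: 17.42
tool_pos: [0.5741, -0.0998, 0.2063]
orientation: [-179.9, -0.3, -4.0]
force: [-0.8, 0.2, -0.4]
opening: 0.0498
gripper_force: 0.0
```

Run:
```python
from h import *
for c in ('wrist','top','scene'):
  s=snap(c,'x_'+c+'.png')
  for n in ('plain_lath','marked_lath','mark','probe','lower_lath_a'):
    for d in spot_point(c,n)[:3]: print(c,n,round(d['score'],2),np.round(d['position'],4),proj(s,d['position']))
togo(.561,-.2365,.2)
```

```text
wrist plain_lath 0.59 [ 0.5711 -0.0239  0.0378] [205.8 206.2]
wrist marked_lath 0.65 [ 0.5657 -0.0991  0.038 ] [276.5 206.5]
wrist marked_lath 0.52 [ 0.4092 -0.04   -0.0012] [240.2 315.7]
wrist mark 0.79 [ 0.5845 -0.1041  0.052 ] [280.2 191.5]
wrist probe 0.96 [ 0.5647 -0.2359  0.05  ] [410.5 201.5]
wrist probe 0.41 [ 0.5285 -0.0589  0.0212] [244.  236.3]
wrist lower_lath_a 0.88 [ 0.6046 -0.0624  0.0205] [240.5 170.3]
wrist lower_lath_a 0.75 [ 0.5297 -0.0574  0.0228] [242.4 235.9]
top marked_lath 0.89 [ 0.5672 -0.0964  0.0321] [286.9 183.6]
top mark 0.74 [ 0.5871 -0.1017  0.0513] [289.2 173.6]
top probe 0.65 [ 0.4912 -0.2728  0.0463] [365.3 213.9]
top probe 0.64 [ 0.5619 -0.2372  0.0491] [348.7 183.3]
top probe 0.61 [ 0.5653 -0.0949  0.0368] [286.3 184.1]
top lower_lath_a 0.94 [ 0.5334 -0.0583  0.0234] [270.9 198.8]
scene plain_lath 0.77 [ 0.5713 -0.0197  0.0345] [224.2 225.1]
scene marked_lath 0.75 [ 0.5616 -0.1019  0.0387] [252.5 197.8]
scene mark 0.81 [ 0.5841 -0.0999  0.0488] [240.9 190.6]
scene probe 0.63 [ 0.5595 -0.2336  0.0505] [285.9 155.7]
scene probe 0.56 [ 0.4886 -0.2742  0.0478] [327.  155.4]
scene lower_lath_a 0.59 [ 0.6014 -0.0636  0.0229] [223.4 210.3]
scene lower_lath_a 0.56 [ 0.5278 -0.0553  0.0207] [256.6 226.2]
clock 18.32 yaw -4.0 shift cm [-0.29 13.71  0.36] turn z None
```

View pics/x_wrist.png

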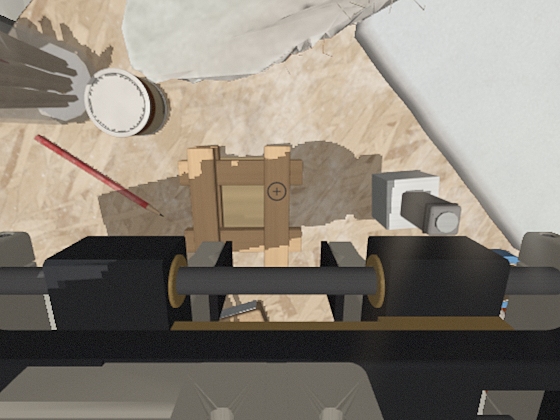

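Both top laths are seated, plain at (205,200) and marked at (277,200), with the ring at (277,191). The probe is at (440,218), roughly square to the view. Next I go above the probe.

Emit:
play_rows:
  grip: 6
  plan:
    - [0,3.5,0,0,0,0]
    - [-0.2,3.5,0,0,0,0]
    - [0,3.5,0,0,0,0]
    - [0,3.1,0,0,0,0]
    - [0,0,0,0,0,0]
    - [0,0,0,0,0,0]

```text
clock: 18.82
tool_pos: [0.5615, -0.237, 0.2033]
orientation: [-180.0, 0.0, -4.1]
force: [-0.3, 0.3, -0.4]
opening: 0.06
gripper_force: 0.0
```

Run:
```python
from h import *
s=snap('wrist','x2.png')
for n in ('probe','probe_stand','mark'):
    for d in spot_point('wrist',n)[:3]: print(n,round(d['score'],2),np.round(d['position'],4),proj(s,d['position']))
p=[.5615,-.236]
for z in (.05,.112): print(proj(s,[*p,z]))
togo(.5615,-.236,.087)
B=cv2.imread('pics/x2.png')[100:320,180:400]
cv2.imwrite('pics/x2c.png',cv2.resize(B,(600,600),interpolation=cv2.INTER_CUBIC))
```

```text
probe 0.9 [ 0.5574 -0.2378  0.0502] [277.6 205.2]
probe 0.6 [ 0.4895 -0.2763  0.0496] [317.9 263.9]
probe_stand 0.65 [ 0.562  -0.2388  0.0516] [278.3 201.1]
probe_stand 0.64 [ 0.5629 -0.2354  0.0022] [275.  190.6]
probe_stand 0.28 [ 0.569  -0.0243  0.0374] [ 75.2 205.6]
mark 0.68 [ 5.569e-01 -2.339e-01 -5.000e-04] [274.1 195.2]
mark 0.57 [ 0.586 -0.101  0.05 ] [138.6 186.9]
[275.5 201.4]
[275.4 219.4]
clock 19.02 yaw -3.9 shift cm [-0.05  0.14 11.67] turn z None
```

View pics/x2c.png

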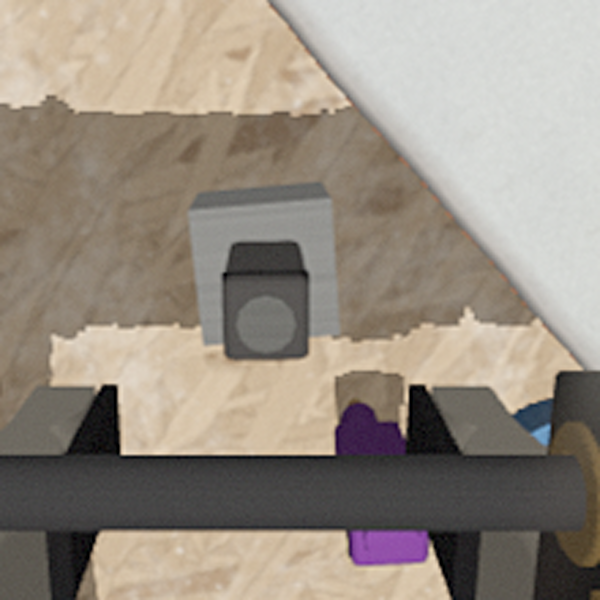

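The crop shows the grey grip top at (266,318), i.e. image (277.5,217), aligned with the tool within about a degree. The purple one sits well behind.

Run:
```python
from h import *
s=snap('wrist')
p=unproj(s,277.3,217.2,.113);print(p)
togo(p[0],p[1],.086)
```

```text
[ 0.56411442 -0.23525106  0.113     ]
clock 19.07 yaw -3.9 shift cm [ 0.2   0.06 11.77] turn z None
```

Emit:
play_rows:
  plan:
    - [0.1,0.05,2,0,0,0]
    - [0,0,3,0,0,0]
    - [0,0,3,0,0,0]
    - [0,0,2,0,0,0]
    - [0,0,1.2,0,0,0]
    - [0,0,0.5,0,0,0]
    - [0,0,0,0,0,0]

```text
clock: 19.65
tool_pos: [0.5625, -0.2352, 0.0855]
orientation: [-180.0, 0.1, -3.9]
force: [0.5, 0.2, 0.3]
opening: 0.0604
gripper_force: 0.0
```

Emit:
play_rows:
  grip: 2
  plan:
    - [0,0,0,0,0,0]
    - [0,0,0,0,0,0]
    - [0,0,0,0,0,0]
    - [0,0,0,0,0,0]
    - [0,0,0,0,0,0]
    - [0,0,0,0,0,0]
    - [0,0,0,0,0,0]
    - [0,0,0,0,0,0]
    - [0,0,0,0,0,0]

```text
clock: 20.4
tool_pos: [0.5631, -0.2362, 0.0871]
orientation: [180.0, -0.0, -4.0]
force: [-1.5, -0.6, 4.9]
opening: 0.0255
gripper_force: 30.0
```

Run:
```python
from h import *
o=get_obs();print(o['tool_pos'],o['orientation'],o['force'],o['opening'],o['gripper_force'])
```

```text
[ 0.56308605 -0.2362247   0.08709318] [ 1.79982911e+02 -3.41756038e-02 -3.96256741e+00] [-1.54082255 -0.63682081  4.93692091] 0.0254683614911909 30.000726878643036
```

Emit:
play_rows:
  plan:
    - [0,0,-1,0,0,0]
    - [0,0,-1.5,0,0,0]
    - [0,0,-2,0,0,0]
    - [0,0,-2,0,0,0]
    - [0,0,-2,0,0,0]
    - [0,0,-1,0,0,0]
    - [0,0,0,0,0,0]
    - [0,0,0,0,0,0]
    - [0,0,0,0,0,0]

```text
clock: 21.15
tool_pos: [0.562, -0.2357, 0.1801]
orientation: [-180.0, 0.1, -4.0]
force: [-0.5, 0.6, -1.7]
opening: 0.0261
gripper_force: 30.0
```

Run:
```python
from h import *
for c in ('scene','wrist'):
  s=snap(c,'l_'+c+'.png')
  for n in ('probe','pin_tip','mark'):
    for d in spot_point(c,n)[:3]: print(c,n,round(d['score'],2),np.round(d['position'],4),proj(s,d['position']))
print(get_obs()['tool_pos'],get_obs()['force'])
togo(.585,-.1015)
```

```text
scene probe 0.78 [ 0.5574 -0.2279  0.1409] [285.5 117.2]
scene probe 0.58 [ 0.4889 -0.2761  0.0505] [327.3 153.7]
scene mark 0.7 [ 0.5837 -0.0979  0.0524] [240.5 189.7]
wrist probe 0.57 [ 0.5615 -0.2351  0.1452] [275.7 247. ]
wrist mark 0.71 [ 0.5843 -0.1025  0.0498] [130.9 193.5]
[ 0.56278634 -0.23599497  0.18115911] [ 0.4129945  -0.84468903 -0.63405341]
clock 21.55 yaw -4.0 shift cm [  1.28 -13.57   0.  ] turn z None
```

Emit:
play_rows:
  plan:
    - [0.3,-2.5,0,0,0,0]
    - [0.3,-3.4,0,0,0,0]
    - [0.3,-3.4,0,0,0,0]
    - [0.3,-3,0,0,0,0]
    - [0.1,-1.3,0,0,0,0]
    - [0,0,1,0,0,0]
    - [0,0,1.5,0,0,0]
    - [0,0,0.8,0,0,0]
    - [0,0,0,0,0,0]
    - [0,0,0,0,0,0]
    - [0,0,0,0,0,0]

```text
clock: 22.47
tool_pos: [0.5855, -0.1019, 0.149]
orientation: [180.0, -0.0, -4.0]
force: [0.2, -0.3, -1.2]
opening: 0.0262
gripper_force: 30.0
```

Run:
```python
from h import *
z=[];F=[]
for i in range(3):
  s=snap('wrist','m_wrist.png');o=get_obs();z.append(o['tool_pos']);F.append(o['force'])
  for n in ('pin_tip','mark'):
    for d in spot_point('wrist',n)[:2]: print(n,round(d['score'],2),np.round(d['position'],4),proj(s,d['position']))
s=snap('scene','m_scene.png')
for n in ('pin_tip','mark','probe'):
    for d in spot_point('scene',n)[:2]: print(n,round(d['score'],2),np.round(d['position'],4),proj(s,d['position']))
print(np.array(z),np.array(F));togo(.585,-.1015,.1285)
B=cv2.imread('pics/m_scene.png')[110:260,170:330]
cv2.imwrite('pics/m_c.png',cv2.resize(B,(640,600),interpolation=cv2.INTER_CUBIC))
```

```text
mark 0.74 [ 0.5842 -0.1031  0.0509] [278.1 218.5]
mark 0.63 [ 0.5855 -0.1017  0.0481] [276.8 216.2]
mark 0.69 [ 0.584  -0.1021  0.0505] [277.7 218.5]
pin_tip 0.6 [ 0.6035 -0.0651  0.0259] [222.8 208.2]
mark 0.9 [ 0.5845 -0.0943  0.0456] [239.3 193.7]
probe 0.83 [ 0.5835 -0.0936  0.1123] [237.3 164. ]
probe 0.69 [ 0.4895 -0.2711  0.0483] [326.  155.9]
[[ 0.58564533 -0.10180914  0.14917926]
 [ 0.58556002 -0.10152071  0.1491702 ]
 [ 0.58540425 -0.10133806  0.14889924]] [[ 0.76997191  0.37632358 -0.89926388]
 [ 0.60165077  1.10791711 -0.98301616]
 [ 0.56569614 -0.2371924  -1.24817907]]
clock 23.12 yaw -4.0 shift cm [-0.03  0.03  2.01] turn z None
```

View pics/m_c.png

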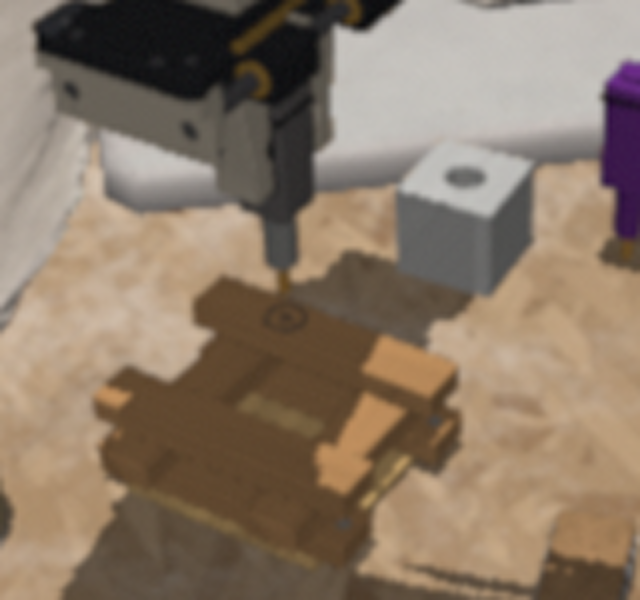

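The crop shows the pin tip at (284,292), straight above the ring at (285,317). I lower in small steps.

Emit:
play_rows:
  plan:
    - [0,0,0.5,0,0,0]
    - [0,0,0.3,0,0,0]
    - [0,0,0.2,0,0,0]
    - [0,0,0,0,0,0]
    - [0,0,0,0,0,0]
    - [0,0,0,0,0,0]

```text
clock: 23.62
tool_pos: [0.5853, -0.1013, 0.1386]
orientation: [180.0, -0.0, -4.0]
force: [-0.4, -0.3, -0.9]
opening: 0.0262
gripper_force: 30.0
```

Emit:
play_rows:
  plan:
    - [0,0,0.2,0,0,0]
    - [0,0,0.2,0,0,0]
    - [0,0,0.15,0,0,0]
    - [0,0,0.15,0,0,0]
    - [0,0,0,0,0,0]
    - [0,0,0,0,0,0]
    - [0,0,0,0,0,0]

```text
clock: 24.2
tool_pos: [0.5854, -0.1013, 0.1317]
orientation: [180.0, -0.0, -4.0]
force: [-0.2, -0.5, 0.6]
opening: 0.0257
gripper_force: 30.0
```

Run:
```python
from h import *
L=[]
for i in range(8):
  s=snap('scene','n.png');o=get_obs();L.append([*o['tool_pos'],*o['force']])
print(np.mean(L,0),np.std(L,0))
```

```text
[ 0.58540214 -0.101237    0.13170003  0.68504888  0.09159914  0.61373627] [2.67003600e-05 1.37707544e-05 3.30829171e-05 4.42455639e-01
 5.07081455e-01 5.64635037e-01]
```

Emit:
play_rows:
  plan:
    - [0,0,0.15,0,0,0]
    - [0,0,0.13,0,0,0]
    - [0,0,0,0,0,0]
    - [0,0,0,0,0,0]
    - [0,0,0,0,0,0]
    - [0,0,0,0,0,0]

```text
clock: 25.1
tool_pos: [0.5854, -0.1012, 0.1289]
orientation: [180.0, -0.0, -4.0]
force: [0.5, 0.4, 2.0]
opening: 0.0258
gripper_force: 30.0
```

Run:
```python
from h import *
L=[]
for i in range(8):
  s=snap('scene','n.png');o=get_obs();L.append([*o['tool_pos'],*o['force']])
print(np.mean(L,0).round(4),np.std(L,0).round(2),o['orientation'])
for n in ('mark','plain_lath','lower_lath_a','marked_lath','pin_tip'):
    for d in spot_point('scene',n)[:2]: print(n,round(d['score'],2),np.round(d['position'],4),proj(s,d['position']))
cv2.imwrite('pics/n_c.png',cv2.resize(cv2.imread('pics/n.png')[110:260,170:330],(640,600),interpolation=cv2.INTER_CUBIC))
```

```text
[ 0.5854 -0.1012  0.1288  0.8474  0.3116  1.9646] [0.   0.   0.   0.42 0.39 0.21] [-1.79999605e+02 -1.09015760e-02 -3.96913621e+00]
mark 0.8 [ 0.5882 -0.0988  0.0492] [238.7 190.2]
plain_lath 0.82 [ 0.5723 -0.0207  0.0373] [223.9 223.4]
plain_lath 0.43 [ 0.5865 -0.097   0.0933] [237.5 171.4]
lower_lath_a 0.93 [ 0.6032 -0.0655  0.0226] [223.2 209.5]
lower_lath_a 0.67 [ 0.5259 -0.0561  0.0171] [257.9 227.7]
marked_lath 0.71 [ 0.5706 -0.0206  0.0347] [224.8 224.8]
marked_lath 0.65 [ 0.5632 -0.1     0.0389] [251.2 198. ]
```

View pics/n_c.png

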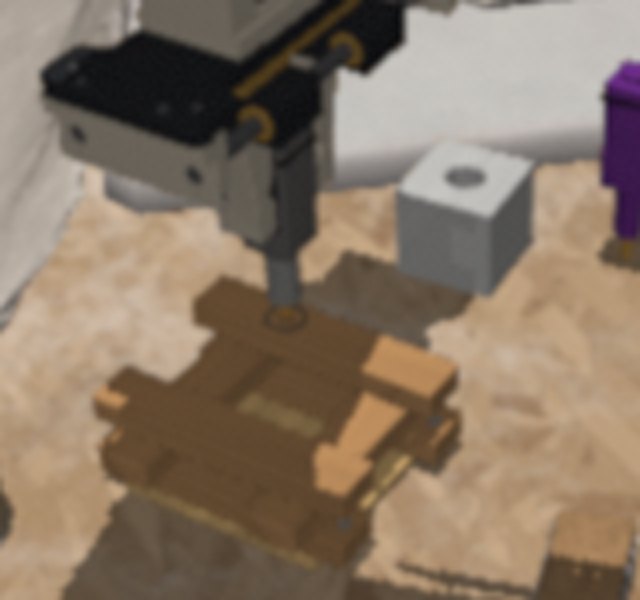

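The pin is inside the ring at (286,318), pressing about 3 N (half travel), and the stack has not moved. I'm handing in.

```bash
python3 -c "
from plant import *
print(close_job())"
```

```text
the job is handed in; nothing more can be done
None
```

The job is handed in, though no verdict came back: both laths lie on the stack with the marked face up, and the probe is held upright in the ring at about 3 N (roughly 6 mm in, from the force reading).

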